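Spin-test the idler pulleys and tub the ones that bind

ROBOT

A 7-joint arm with a two-finger parallel gripper is mounted at the origin on the work surface. World frame = base frame: x ahead of the robot, y to its left, z up, the work surface at z = 0. Lengths are in m, angles in rad, forces in N, time in s.
With the tool pointing down it reaches from about 0.4 to 0.85 m from the base axis. Payload 4.5 kg.
Tool frame: the origin (TCP) lies between the finger pads; the fingertips stand 19 mm ahead of it and the grasp point (between the pads) is the TCP (r.tips_ahead is the distance from the TCP to the fingertips, in m); z points along the fingers, y is the line along which they close (so a half turn about z gives the same grasp; the last joint's range is limited). The gripper opens to 88 mm and grips with 3 to 60 N. Pads are 18 mm wide; open, the fingers measure 123 mm over their backs; the gripper's body (75 mm by 187 mm) begins 45 mm behind the grasp point.
Start: joints at [1.313, 0.689, -0.195, 1.565, 0.157, 0.902, -0.215], TCP at [0.18, -0.599, 0.258] pointing down, gripper open.
Joint ranges: [-3.01, 3.01], [-0.46, 2.08], [-1.47, 1.51], [0.13, 2.56], [-1, 4.14], [0.04, 2.09], [-2.66, 2.66]. Speed limits (rad/s): [2.57, 2.57, 3.14, 3.14, 3.14, 3.14, 3.14].

INTERFACE

Orientations are given as a unit quaternion [x, y, z, w].
In Python, from plant import r, cams, models gives the robot as it stands. The module is installed in compiled form; this text tells all that it offers.
- The arm moves only by the tool jog_arm, never from a script. Its arguments are lists of equal length, an entry for each row: "turn": the turn, a rotation vector about the tool's x, y, z in rad, a list of three; "translation": the shift along the tool's x, y, z in m, a list of three; "grip": the closure, from 0 (fully open) to 1 (shut). In form: {"turn": [[ax, ay, az], ...], "translation": [[tx, ty, tz], ...], "grip": [grip, ...]}. A call has 1 to 20 rows; each row is the pose to reach, as a shift and turn from the pose commanded when the call began, along the tool's axes at that moment; what a row does not reach only later rows make up. A row lasts 1/8 s, in which the tool goes at most 62.5 mm and 10.7 degrees, less where a joint would pass 70% of its speed; a pose out of reach is approached as far as the arm can. A call with a gripper value outside its range is refused whole. The fingers move at their own pace and stop on an object; "force" is the grip in N (left out, the last holds). Time passes only in rows, so rows that repeat a pose let the fingers close. It gives the time, the measured TCP pose, the force, the opening and the grip force at its end, in the units of the state.
- r.get_state(): the state, without advancing time (a new reading comes with each control period).
- cams.snapshot(name): name is "scene" or "side" or "wrist"; returns the picture (420x560x3 uint8, red, green, blue); there is no depth.
- cams.camera_params(name): a dict with "fx", "fy", "cx", "cy" (pixels), "eye" and "orientation" of the camera in the world. Camera axes: x right, y up, looking along -z (the intrinsics and any distortion apply to the point x, -y, -z); pixel columns grow to the right and rows downward; lengths in m; the calibration is good to about 2 mm. A picture is of the moment at which its call begins: read the wrist's pose just before it. camera_params takes no time and is no camera call; for the wrist camera it gives the pose at the moment of the call.
- r.finish_job(): hands the job in; it is judged then, once.
Trained networks look in the newest picture that a camera, given by its name, has taken for a name from the list of things; names that differ only in an ending like _2 or _b are one class to them, and where a whole thing is asked for, a point or a joint stands for the part that bears it (a point fixed in the world has none). Each returns a list of dicts, best first, with "p" (0 to 1); they miss things now and then, are a little off and sometimes report something else, mostly with a low value. They report only what shows in the picture. A call takes as long as a camera call. They do not tell look-alikes from the thing itself.
- models.find_in(camera, name): "position" ([x, y, z] in m, in world coordinates, good to about 4 mm: the middle of the surface that is visible of it).
- models.masks_of(camera, name): "pixels" (420x560 bool, what is visible of it).
- models.place_of(camera, name): "position" ([x, y, z] in m, in world coordinates, good to about 4 mm: a listed point, or the origin of a listed thing).
The state is a dict: "clock": time; "q": joint angles; "qd": joint speeds; "joint_torque": joint torques, N m; "tool_pos": TCP position; "eef_rot": TCP orientation; "contact_force": force on the tool from outside, world axes, zero at the start; "moment": the same for the moment, N m; "opening": opening from 0.0 (shut) to 1.0 (fully open); "finger_force": force on a finger pad.
Only numpy, scipy, OpenCV 4.12 (cv2) and the standard library are available. Lean on these libraries where they do the work, as an engineer would, in place of code of your own. Each camera call takes 0.05 s, during which the arm holds its last target. There are 200 camera calls.

TASK

Spin the wheel of each of the four idler pulleys on its axle (push it round by its ribs, at least a sixth of a turn) to find out which run on freely and which bind. Put every pulley that binds upright in the grey tub, flat on its floor, and leave those that run freely standing in their cradles. Do not disturb the bottle, the jar and the other things on the bench.

Things in the scene. Friction and masses are not known exactly. Their poses are not given: they have to be found in the camera images.
- pulley_1: belt idler pulley, about 0.65 kg: square steel plate 76 x 76 x 8 mm, fixed upright axle, aluminium wheel 100 mm across turning on it. Origin: centre of the plate's underside; z up the axle, x, y along the plate's edges. Heights over it: disc 18-36 mm; on the disc a hub 32 mm across and 3 radial ribs 6 mm thick, 16 to 49 mm from the axis, 36-54 mm. All four look alike. Starts in the cradle of its number
- pulley_1_head (a point): point on the axis, 77 mm over the pulley's origin, at mid-height of the axle's square head: 24 x 24 mm, sides parallel to the plate's edges, from 55 to 99 mm over the origin, above the wheel's hub. It is one piece with axle and plate and does not turn with the wheel: grip here to carry. Axes as the pulley's
- pulley_1_wheel (a joint): wheel angle about the axle, rad, counter-clockwise from above, no stops, counts past full turns; starts at -0.2 to 0.2. At 0 one rib lies along the pulley's +x, the others at 120 and 240 degrees. A sound wheel turns at a touch and, pushed off by a rib at some 0.15 m/s, runs on alone for about 1 s; one that binds resists with 0.05 to 0.15 N m and stops dead once no longer pushed
- cradle_1: fixed wooden cradle, 100 x 100 mm; its floor is 8 mm over the table, its rim 16 mm over the table and 10 mm thick; the pocket, 80 x 80 mm, holds the pulley's plate with 2 mm of play. Origin: centre of the underside, x and y along its edges
- pulley_2: idler pulley, like pulley_1; starts in cradle_2
- pulley_2_head (a point): square axle head of pulley_2, like pulley_1_head
- pulley_2_wheel (a joint): wheel angle of pulley_2, like pulley_1_wheel
- cradle_2: fixed wooden cradle, like cradle_1
- pulley_3: idler pulley, like pulley_1; starts in cradle_3
- pulley_3_head (a point): square axle head of pulley_3, like pulley_1_head
- pulley_3_wheel (a joint): wheel angle of pulley_3, like pulley_1_wheel
- cradle_3: fixed wooden cradle, like cradle_1
- pulley_4: idler pulley, like pulley_1; starts in cradle_4
- pulley_4_head (a point): square axle head of pulley_4, like pulley_1_head
- pulley_4_wheel (a joint): wheel angle of pulley_4, like pulley_1_wheel
- cradle_4: fixed wooden cradle, like cradle_1
- tub_in (a point): centre of the inner floor of the tub, 5 mm over the table: a fixed open grey plastic tub, 255 mm (x) x 130 mm (y), 50 mm high, walls 5 mm thick, axes along its sides, standing at the left or the right of the table. There is just room for two pulleys upright, their axles 58 mm either way along x
- glaze_bottle: white plastic bottle, 60 mm in diameter, 150 mm tall, standing among the pulleys. Origin: centre of its foot. Bystander
- slip_jar: terracotta jar with a white lid, 72 mm in diameter, 110 mm tall, standing among the pulleys. Origin: centre of its foot. Bystander
- bat_stack: stack of round white plaster bats, 140 mm in diameter, 48 mm high, on the side of the table opposite the tub. Origin: centre of its foot. Bystander
- kiln_prop_1: white ceramic kiln prop, an upright cylinder 30 mm in diameter, 45 mm tall, between the cradles. Origin: centre of its foot. Bystander
- kiln_prop_2: another kiln prop, like kiln_prop_1
- spatula: spatula, 200 mm long, lying beyond the pulleys. Origin: under its middle. Bystander
Things that resemble listed ones, but are neither listed nor needed, are in the scene too. What is shaped like the pulley_2 but green or purple is not meant.

How it is judged:
On the way:
1. every one of the four wheels has been turned by a sixth of a turn (its angle reads beyond 0.7 rad either way) ((value of joint pulley_1_wheel above 0.7 rad or value of joint pulley_1_wheel below -0.7 rad) and (value of joint pulley_2_wheel above 0.7 rad or value of joint pulley_2_wheel below -0.7 rad) and (value of joint pulley_3_wheel above 0.7 rad or value of joint pulley_3_wheel below -0.7 rad) and (value of joint pulley_4_wheel above 0.7 rad or value of joint pulley_4_wheel below -0.7 rad)), for 0.1 s.
At the end, for the whole second after the job is handed in: Both pulleys whose wheels bind stand upright (within 0.12 rad) on the tub's inner floor (within 6 mm); the two that run freely stand upright and fully down in their own cradles (within 8 mm of the centre); all four are at rest (angle between each of pulley_1, pulley_2, pulley_3, pulley_4's own z axis and vertical below 0.12 rad and linear speed of each of pulley_1, pulley_2, pulley_3, pulley_4 below 0.02 m/s and horizontal distance between pulley_1 and cradle_1 below 0.008 m and z of pulley_1 in the frame of cradle_1 below 0.012 m and x of pulley_2 in the frame of tub_in between -0.09 and 0.09 m and y of pulley_2 in the frame of tub_in between -0.03 and 0.03 m and z of each of pulley_2, pulley_4 in the frame of tub_in below 0.006 m and horizontal distance between pulley_3 and cradle_3 below 0.008 m and z of pulley_3 in the frame of cradle_3 below 0.012 m and x of pulley_4 in the frame of tub_in between -0.09 and 0.09 m and y of pulley_4 in the frame of tub_in between -0.03 and 0.03 m); the robot touches nothing.
It fails at once if a bystander (bottle, jar, bats, kiln prop or spatula) moved by more than 30 mm (distance of any of glaze_bottle, slip_jar, bat_stack, kiln_prop_1, kiln_prop_2, spatula from where it was at the start of the episode above 0.03 m).
It also fails if it takes over 72 s, if anything falls off the work surface, if the arm or the gripper's body presses on something with over 40 N, if the wrist force passes 120 N, or if a joint passes its speed limit or range.

## Working session

There is one attempt and no reset: what is moved stays moved. The work goes in short steps, Python scripts to look and compute and a tool call to move; the robot and the scene stay as the last step left them, time stands still between calls to the robot, and variables do not carry over. Pictures are saved under pics/ and viewed, at most 13 in all, crops included, and the job is handed in when it is done.

Besides the shell and the picture viewer there is one more tool, called as name(argument=value, ...), one argument or row to a line, values as JSON. jog_arm: Moves the arm, as the interface text tells. Its arguments: {"type":"object","properties":{"turn":{"type":"array"},"translation":{"type":"array"},"grip":{"type":"array"},"force":{"type":"number"}},"required":["turn","translation","grip"]}

```bash
mkdir -p pics; python3 - <<'E'
from plant import r,cams,models
import cv2,numpy as np
s=r.get_state();print(s)
for c in ["scene","side"]:
    im=cams.snapshot(c);cv2.imwrite(f"pics/{c}0.png",im[:,:,::-1])
    p=cams.camera_params(c);print(c,p)
    for n in ["pulley_1","pulley_1_head","cradle_1","tub_in","glaze_bottle","slip_jar","bat_stack","kiln_prop_1","spatula"]:
        print(n,[(np.round(d["position"],3).tolist(),round(d["p"],2)) for d in models.place_of(c,n)])
print(r.get_state()["clock"])
E
```

```text
{'clock': 0.0, 'q': array([ 1.31282701,  0.6899931 , -0.1945307 ,  1.56636112,  0.15729408,
        0.90249937, -0.2150829 ]), 'qd': array([ 0.00035643, -0.00117423,  0.00045696, -0.00205743,  0.00037191,
        0.00093627, -0.00087481]), 'joint_torque': array([ 3.50812988e-04, -5.27556968e+01, -1.26655776e+00, -1.53426594e+01,
       -5.24457183e-02,  6.69042289e-03,  1.92358975e-04]), 'tool_pos': array([ 0.17956803, -0.59801168,  0.25690019]), 'eef_rot': array([ 9.89369058e-01,  1.45423502e-01, -1.95185518e-04, -9.13663825e-04]), 'contact_force': array([-0.5178917 , -0.61516585,  0.73664955]), 'moment': array([-0.03116845,  0.0391344 ,  0.02574408]), 'finger_force': 0.0, 'opening': 1.00197106815225}
scene {'fx': 417.6709687861931, 'fy': 417.6709687861931, 'cx': 283.7016503472764, 'cy': 210.47036214532076, 'eye': array([ 0.89733317, -0.60808184,  0.68892722]), 'orientation': array([0.39994061, 0.13336002, 0.26657083, 0.86671945])}
pulley_1 [([0.773, -0.144, 0.001], 0.96), ([0.19, -0.344, -0.0], 0.95), ([0.43, -0.18, 0.012], 0.86), ([0.711, -0.313, -0.002], 0.69), ([0.617, -0.164, 0
[... 1026 characters left out ...]
8, -0.002], 0.82), ([0.617, -0.165, 0.014], 0.78), ([0.601, 0.18, 0.007], 0.71), ([0.627, 0.017, 0.007], 0.7), ([0.188, -0.344, -0.0], 0.66), ([0.71, -0.318, 0.002], 0.61), ([0.43, -0.182, 0.01], 0.54), ([0.612, -0.166, 0.086], 0.33)]
pulley_1_head [([0.615, -0.164, 0.086], 0.69), ([0.606, 0.183, 0.002], 0.43)]
cradle_1 [([0.615, -0.164, 0.002], 0.81), ([0.628, 0.018, 0.003], 0.77), ([0.606, 0.183, 0.001], 0.66)]
tub_in [([0.482, -0.374, 0.004], 0.88), ([0.783, 0.109, 0.003], 0.68)]
glaze_bottle [([0.46, 0.015, 0.001], 0.85)]
slip_jar [([0.464, 0.143, 0.002], 0.59)]
bat_stack [([0.498, 0.371, 0.004], 0.74)]
kiln_prop_1 [([0.538, 0.087, -0.0], 0.57)]
spatula [([0.783, 0.11, 0.003], 0.97)]
1.0
```

View pics/side0.png

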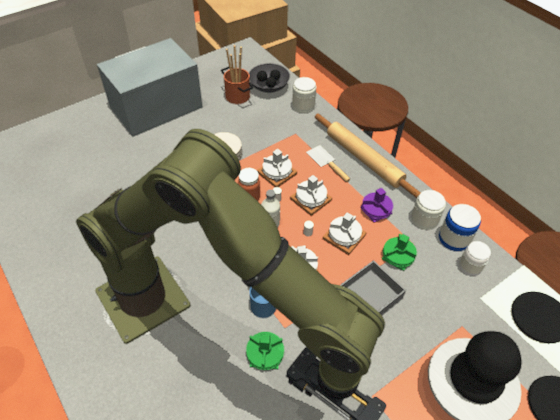

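View pics/scene0.png

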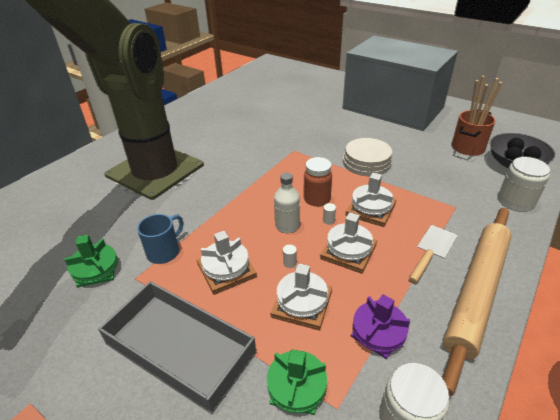

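```bash
cat > h.py <<'E'
from plant import r,cams,models
import cv2,numpy as np
from scipy.spatial.transform import Rotation as R
def proj(p,P):
    c=(np.atleast_2d(P)-p["eye"])@R.from_quat(p["orientation"]).as_matrix()
    return np.c_[p["cx"]+p["fx"]*c[:,0]/-c[:,2], p["cy"]-p["fy"]*c[:,1]/-c[:,2]]
def ortho(im,p,c,z,half,n):
    g=np.linspace(-half,half,n);X,Y=np.meshgrid(c[0]+g,c[1]-g)
    uv=proj(p,np.c_[X.ravel(),Y.ravel(),np.full(X.size,z)]).astype(np.float32).reshape(n,n,2)
    return cv2.remap(im,uv,None,cv2.INTER_LINEAR)
PUL=dict(A=(.431,-.183),B=(.617,-.165),C=(.628,.019),D=(.603,.182))
TUB=(.484,-.373)
E
python3 - <<'E'
from h import *
p=cams.camera_params("scene");im=cv2.imread("pics/scene0.png")
rows=[]
for z in(.062,.107,.016):
    t=[]
    for c in PUL.values():
        o=ortho(im,p,c,z,.07,196)
        cv2.line(o,(98,0),(98,195),(0,255,255),1);cv2.line(o,(0,98),(195,98),(0,255,255),1);t.append(o)
    rows.append(np.hstack(t))
cv2.imwrite("pics/o.png",np.vstack(rows))
# tub corners: picked pixels on rim plane
f=R.from_quat(p["orientation"])
P=[]
for u,v in[(150,288),(253,347),(209,398),(103,338)]:
    d=f.apply([(u-p["cx"])/p["fx"],-(v-p["cy"])/p["fy"],-1]);P.append((p["eye"]+d*(.05-p["eye"][2])/d[2])[:2])
P=np.array(P);print(P.round(3),P.mean(0));d=np.roll(P,-1,0)-P;print(np.hypot(*d.T),np.degrees(np.arctan2(d[:,1],d[:,0])))
E
```

```text
[[ 0.372 -0.33 ]
 [ 0.619 -0.319]
 [ 0.617 -0.427]
 [ 0.389 -0.453]] [ 0.4994931  -0.38197611]
[0.24733514 0.10841876 0.22898252 0.12413201] [   2.53248465  -91.17746439 -173.61796316   98.01228151]
```

View pics/o.png

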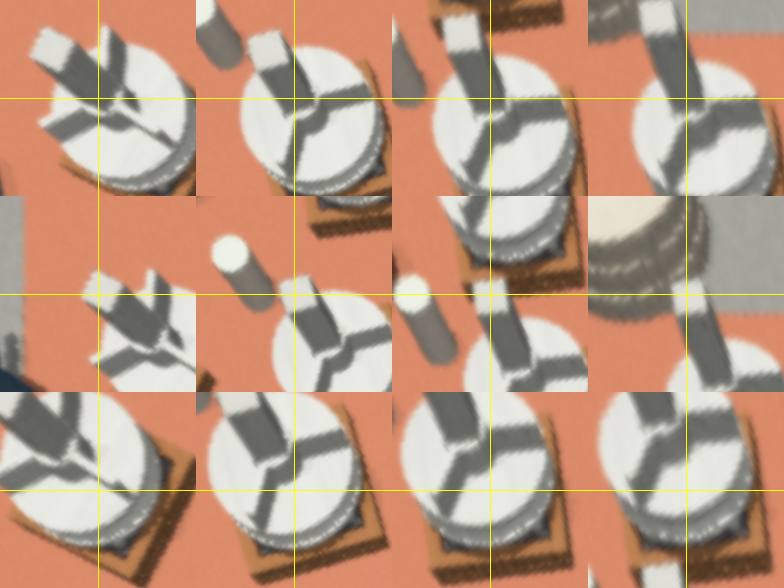

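jog_arm(
  turn=[
    [0, 0, 0],
    [0, 0, 0],
    [0, 0, 0],
    [0, 0, 0],
    [0, 0, 0],
    [0, 0, 0],
    [0, 0, 0],
    [0, 0, 0],
    [0, 0, 0],
    [0, 0, 0],
    [0, 0, 0],
    [0, 0, 0],
  ],
  translation=[
    [0.454, -0.332, -0.093],
    [0.454, -0.332, -0.093],
    [0.454, -0.332, -0.093],
    [0.454, -0.332, -0.093],
    [0.454, -0.332, -0.093],
    [0.454, -0.332, -0.093],
    [0.454, -0.332, -0.093],
    [0.454, -0.332, -0.093],
    [0.454, -0.332, -0.093],
    [0.454, -0.332, -0.093],
    [0.454, -0.332, -0.093],
    [0.454, -0.332, -0.093],
  ],
  grip=[1, 1, 1, 1, 1, 1, 1, 1, 1, 1, 1, 1],
)

```text
clock: 2.5
tool_pos: [0.5178, -0.1521, 0.3504]
eef_rot: [0.99, 0.144, -0.001, 0.0]
contact_force: [0.1, -0.4, 0.4]
opening: 0.003
finger_force: 0.0
```

```bash
python3 - <<'E'
from h import *
s=r.get_state();print(s["clock"],s["tool_pos"],R.from_quat(s["eef_rot"]).as_matrix().round(3).tolist())
p=cams.camera_params("wrist");im=cams.snapshot("wrist");np.save("w1.npy",[p],allow_pickle=True)
cv2.imwrite("pics/w1.png",im[:,:,::-1]);print(p, R.from_quat(p["orientation"]).as_matrix()[:,2])
for n in ["pulley_1","pulley_1_head","cradle_1","tub_in"]:
    print(n,[(np.round(d["position"],3).tolist(),round(d["p"],2)) for d in models.place_of("wrist",n)])
E
```

```text
2.5 [ 0.51781969 -0.15212446  0.35038261] [[0.959, 0.284, -0.002], [0.284, -0.959, -0.001], [-0.002, 0.001, -1.0]]
{'fx': 354.96562421212485, 'fy': 354.96562421212485, 'cx': 277.2587371938123, 'cy': 212.612438022852, 'eye': array([ 0.58587975, -0.13088709,  0.47658305]), 'orientation': array([-0.11194784,  0.08388354, -0.59188782,  0.79378841])} [0.2656927  0.07842651 0.96086246]
pulley_1 [([0.708, -0.316, -0.001], 0.95), ([0.627, 0.017, 0.007], 0.75), ([0.62, -0.17, 0.01], 0.73), ([0.432, -0.185, 0.005], 0.72)]
pulley_1_head [([0.622, -0.164, 0.085], 0.61), ([0.624, 0.018, 0.083], 0.43)]
cradle_1 [([0.617, -0.168, 0.009], 0.5), ([0.626, 0.015, 0.012], 0.16)]
tub_in [([0.484, -0.376, 0.008], 0.68)]
```

View pics/w1.png

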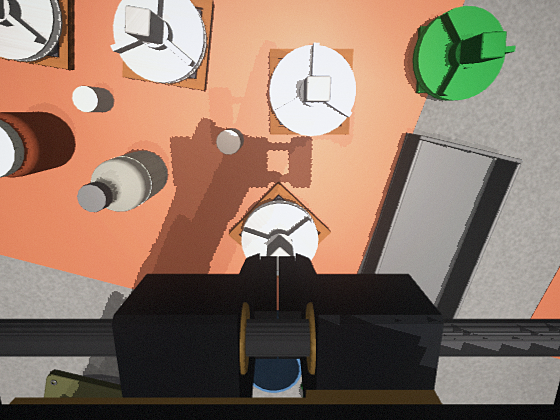

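```bash
python3 - <<'E'
from h import *
p=np.load("w1.npy",allow_pickle=True)[0];im=cv2.imread("pics/w1.png")
rows=[]
for z in(.062,.016):
    t=[]
    for c in (PUL["A"],PUL["B"],PUL["C"]):
        o=ortho(im,p,c,z,.07,260)
        cv2.line(o,(130,0),(130,259),(0,255,255),1);cv2.line(o,(0,130),(259,130),(0,255,255),1);t.append(o)
    rows.append(np.hstack(t))
cv2.imwrite("pics/o2.png",np.vstack(rows))
f=R.from_quat(p["orientation"])
def back(uv,z):
    P=[]
    for u,v in uv:
        d=f.apply([(u-p["cx"])/p["fx"],-(v-p["cy"])/p["fy"],-1]);P.append((p["eye"]+d*(z-p["eye"][2])/d[2])[:2])
    return np.array(P)
P=back([(413,134),(521,160)],.05);d=P[1]-P[0];print(P,np.hypot(*d),np.degrees(np.arctan2(d[1],d[0])))
P=back([(413,134),(368,262)],.05);d=P[1]-P[0];print(P,np.degrees(np.arctan2(d[1],d[0])))
print("B head",back([(317,89)],.107),"C",back([(146,26)],.107))
E
```

```text
[[ 0.6056299  -0.29118051]
 [ 0.61425704 -0.42704625]] 0.13613937260577078 -86.36673808324193
[[ 0.6056299  -0.29118051]
 [ 0.43748875 -0.29810061]] -177.64323658492654
B head [[ 0.61626423 -0.16242078]] C [[0.62361466 0.00948748]]
```

View pics/o2.png

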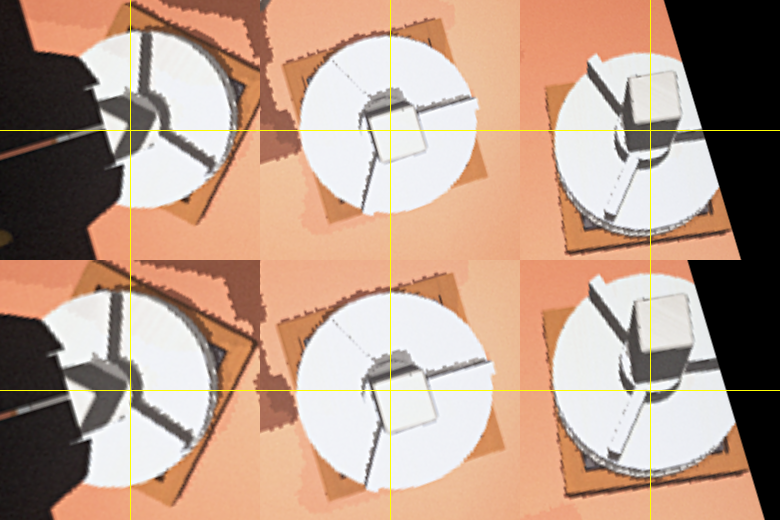

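```bash
cat >> h.py <<'E'
def rows(pts,s=None):
    """pts: (x,y,z[,yaw of tool y deg]) -> rows in present tool axes"""
    s=s or r.get_state();M=R.from_quat(s["eef_rot"]).as_matrix();y0=np.degrees(np.arctan2(M[1,1],M[0,1]))
    # commanded tool is vertical
    print("clock",s["clock"],"yaw_y",y0.round(1),"pos",s["tool_pos"].round(4))
    a=np.radians(y0);V=np.array([[-np.sin(a),np.cos(a),0],[np.cos(a),np.sin(a),0],[0,0,-1]])
    for q in pts:
        t=V@(np.array(q[:3])-s["tool_pos"])
        w=0
        if len(q)>3: w=-((q[3]-y0+90)%180-90)
        print(t.round(3).tolist(),"turn_z",round(np.radians(w),3))
def pushpts(c,al,yaw,sgn=1,rad=.032,z=.070,off=(-.03,-.01,.01,.025)):
    a=np.radians(al);u=np.array([np.cos(a),np.sin(a)]);t=sgn*np.array([-u[1],u[0]])
    P=[np.r_[np.array(c)+rad*u+o*t,z,yaw] for o in off]
    up=lambda q,h:np.r_[q[:2],h,yaw]
    return [up(P[0],.14)]+P+[up(P[-1],.14)]
E
python3 - <<'E'
from h import *
rows(pushpts((.617,-.164),15,-74))
E
```

```text
clock 2.75 yaw_y -73.4 pos [ 0.5186 -0.151   0.3507]
[0.122, 0.071, 0.211] turn_z 0.011
[0.122, 0.071, 0.281] turn_z 0.011
[0.122, 0.051, 0.281] turn_z 0.011
[0.123, 0.031, 0.281] turn_z 0.011
[0.123, 0.017, 0.281] turn_z 0.011
[0.123, 0.017, 0.211] turn_z 0.011
```

jog_arm(
  turn=[
    [0, 0, 0],
    [0, 0, 0],
    [0, 0, 0],
    [0, 0, 0],
    [0, 0, 0],
    [0, 0, 0],
    [0, 0, 0],
    [0, 0, 0],
    [0, 0, 0],
    [0, 0, 0],
    [0, 0, 0],
    [0, 0, 0],
    [0, 0, 0],
  ],
  translation=[
    [0.122, 0.071, 0.211],
    [0.122, 0.071, 0.211],
    [0.122, 0.071, 0.211],
    [0.122, 0.071, 0.211],
    [0.122, 0.071, 0.211],
    [0.122, 0.071, 0.281],
    [0.122, 0.071, 0.281],
    [0.122, 0.071, 0.281],
    [0.122, 0.051, 0.281],
    [0.122, 0.031, 0.281],
    [0.122, 0.013, 0.281],
    [0.122, 0.011, 0.231],
    [0.122, 0.011, 0.211],
  ],
  grip=[1, 1, 1, 1, 1, 1, 1, 1, 1, 1, 1, 1, 1],
)

```text
clock: 4.38
tool_pos: [0.6404, -0.1238, 0.1425]
eef_rot: [0.989, 0.146, 0.002, 0.0]
contact_force: [-0.3, 0.2, -0.1]
opening: 0.008
finger_force: 0.0
```

```bash
cat >> h.py <<'E'
def spin(c,tag):
    """three pictures per camera; mean abs change on the wheel's rib region"""
    for cam in("wrist","scene"):
        p=cams.camera_params(cam);I=[cams.snapshot(cam) for _ in range(3)]
        O=[ortho(i,p,c,.05,.06,160)[:,:,::-1] for i in I]
        print(cam,[float(np.abs(O[i+1].astype(float)-O[i]).mean().round(2)) for i in(0,1)])
        cv2.imwrite(f"pics/{tag}_{cam}.png",np.hstack(O)); cv2.imwrite(f"pics/{tag}_{cam}_full.png",I[-1][:,:,::-1])
    s=r.get_state();print(s["clock"],s["tool_pos"].round(4),s["contact_force"].round(2))
E
python3 - <<'E'
from h import *
spin(PUL["B"],"B")
im=np.vstack([cv2.imread("pics/B_wrist.png"),cv2.imread("pics/B_scene.png")]);cv2.imwrite("pics/B.png",im)
rows(pushpts((.628,.0185),7,-83))
E
```

```text
wrist [6.92, 4.94]
scene [3.18, 2.68]
4.675 [ 0.638  -0.1255  0.1382] [-0.62 -0.18 -0.23]
clock 4.675 yaw_y -73.3 pos [ 0.638  -0.1255  0.1382]
[0.058, -0.106, -0.002] turn_z 0.169
[0.058, -0.106, 0.068] turn_z 0.169
[0.062, -0.126, 0.068] turn_z 0.169
[0.065, -0.145, 0.068] turn_z 0.169
[0.068, -0.16, 0.068] turn_z 0.169
[0.068, -0.16, -0.002] turn_z 0.169
```

View pics/B.png

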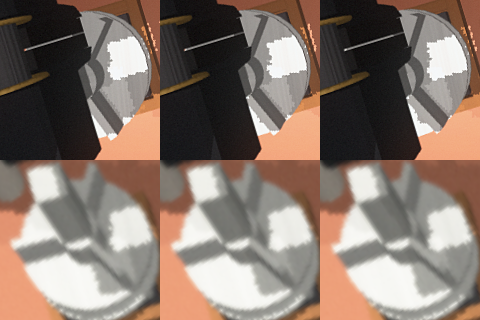

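jog_arm(
  turn=[
    [0, 0, 0.169],
    [0, 0, 0.169],
    [0, 0, 0.169],
    [0, 0, 0.169],
    [0, 0, 0.169],
    [0, 0, 0.169],
    [0, 0, 0.169],
    [0, 0, 0.169],
    [0, 0, 0.169],
    [0, 0, 0.169],
    [0, 0, 0.169],
  ],
  translation=[
    [0.058, -0.106, -0.002],
    [0.058, -0.106, -0.002],
    [0.058, -0.106, -0.002],
    [0.058, -0.106, 0.068],
    [0.058, -0.106, 0.068],
    [0.058, -0.106, 0.068],
    [0.062, -0.126, 0.068],
    [0.065, -0.145, 0.068],
    [0.068, -0.163, 0.068],
    [0.068, -0.166, 0.018],
    [0.068, -0.166, -0.002],
  ],
  grip=[1, 1, 1, 1, 1, 1, 1, 1, 1, 1, 1],
)

```text
clock: 6.05
tool_pos: [0.6576, 0.0566, 0.1446]
eef_rot: [0.998, 0.063, 0.002, -0.001]
contact_force: [-0.2, -0.2, 0.1]
opening: 0.009
finger_force: 0.0
```

```bash
python3 - <<'E'
from h import *
spin(PUL["C"],"C")
p=cams.camera_params("scene");im=cv2.imread("pics/C_scene_full.png")
pw=cams.camera_params("wrist");iw=cv2.imread("pics/C_wrist_full.png")
O=[ortho(im,p,PUL["B"],.05,.06,160),ortho(im,p,PUL["D"],.062,.07,160),ortho(im,p,PUL["D"],.016,.07,160)]
W=[ortho(iw,pw,PUL["B"],.05,.06,160),ortho(iw,pw,PUL["D"],.062,.07,160),ortho(iw,pw,PUL["D"],.016,.07,160)]
m=np.vstack([np.hstack([cv2.imread("pics/C_wrist.png"),np.hstack(W)]),np.hstack([cv2.imread("pics/C_scene.png"),np.hstack(O)])])
cv2.imwrite("pics/C.png",cv2.resize(m,(792,264)))
E
```

```text
wrist [5.16, 3.98]
scene [1.64, 1.23]
6.35 [0.6553 0.0529 0.1401] [-0.1  -0.59 -0.48]
```

View pics/C.png

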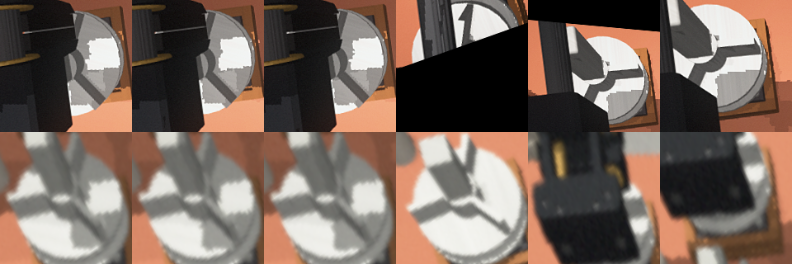

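```bash
cat >> h.py <<'E'
def rot(a,b,rmin=28,rmax=60):
    """rotation (deg, ccw) from crop a to b by ECC search"""
    f=lambda i:cv2.GaussianBlur(cv2.warpPolar(cv2.cvtColor(i,cv2.COLOR_BGR2GRAY).astype(np.float32),(80,720),(79.5,79.5),80,cv2.WARP_POLAR_LINEAR)[:,rmin:rmax],(5,5),0)
    A,B=f(a),f(b);ks=range(-80,81);e=[np.abs(np.roll(A,k,0)-B)[...].mean() for k in ks]
    k=int(np.argmin(e));return -ks[k]/2,round(float(e[k]),1),round(float(e[80]),1)
E
python3 - <<'E'
from h import *
sp=lambda f:[cv2.imread(f)[:,i*160:(i+1)*160] for i in range(3)]
for t in"BC":
    for c in("wrist","scene"):
        F=sp(f"pics/{t}_{c}.png");print(t,c,rot(F[0],F[1]),rot(F[1],F[2]),rot(F[0],F[2]))
p=cams.camera_params("scene")
F=ortho(cv2.imread("pics/C_scene_full.png"),p,PUL["B"],.05,.06,160)
B=sp("pics/B_scene.png");print("B later",rot(B[2],F))
b=np.hstack([B[0],B[2],F]+[sp("pics/C_scene.png")[i] for i in(0,2)]);cv2.imwrite("pics/BC.png",cv2.resize(b,(800,160)))
c=np.hstack([sp("pics/B_wrist.png")[i] for i in(0,1,2)]+[sp("pics/C_wrist.png")[i] for i in(0,2)])
cv2.imwrite("pics/BC.png",np.vstack([b,c]))
E
```

```text
B wrist (0.0, 7.4, 7.4) (0.0, 4.9, 4.9) (0.0, 9.6, 9.6)
B scene (0.5, 4.0, 4.2) (0.5, 3.3, 3.3) (1.5, 6.8, 7.1)
C wrist (0.0, 3.7, 3.7) (0.0, 2.7, 2.7) (0.0, 3.0, 3.0)
C scene (0.0, 1.8, 1.8) (0.0, 1.0, 1.0) (0.0, 2.2, 2.2)
B later (3.0, 26.6, 28.1)
```

View pics/BC.png

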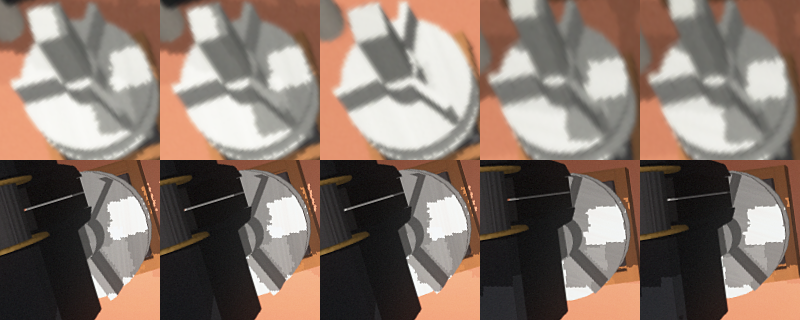

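```bash
python3 - <<'E'
from h import *
rows(pushpts((.604,.183),8,-82,off=(-.032,-.01,.012,.032)))
E
```

```text
clock 6.35 yaw_y -83.0 pos [0.6553 0.0529 0.1401]
[-0.003, -0.104, 0.0] turn_z -0.017
[-0.003, -0.104, 0.07] turn_z -0.017
[-0.003, -0.126, 0.07] turn_z -0.017
[-0.003, -0.148, 0.07] turn_z -0.017
[-0.004, -0.168, 0.07] turn_z -0.017
[-0.004, -0.168, 0.0] turn_z -0.017
```

jog_arm(
  turn=[
    [0, 0, 0],
    [0, 0, 0],
    [0, 0, 0],
    [0, 0, 0],
    [0, 0, 0],
    [0, 0, 0],
    [0, 0, 0],
    [0, 0, 0],
    [0, 0, 0],
  ],
  translation=[
    [-0.003, -0.104, 0],
    [-0.003, -0.104, 0],
    [-0.003, -0.104, 0.06],
    [-0.003, -0.104, 0.07],
    [-0.003, -0.104, 0.07],
    [-0.003, -0.126, 0.07],
    [-0.003, -0.148, 0.07],
    [-0.004, -0.17, 0.065],
    [-0.004, -0.175, 0.005],
  ],
  grip=[1, 1, 1, 1, 1, 1, 1, 1, 1],
)

```text
clock: 7.48
tool_pos: [0.6267, 0.2303, 0.1339]
eef_rot: [0.998, 0.064, -0.004, 0.0]
contact_force: [1.0, -0.9, 0.1]
opening: 0.006
finger_force: 0.0
```

```bash
cat >> h.py <<'E'
def spin2(c,tag):
    p=cams.camera_params("scene");I=[cams.snapshot("scene") for _ in range(8)]
    O=[np.ascontiguousarray(ortho(i,p,c,.05,.06,160)[:,:,::-1]) for i in I]
    print("rot",[rot(O[i],O[i+1])[0] for i in range(7)],"res",[rot(O[i],O[i+1])[2] for i in range(7)])
    pw=cams.camera_params("wrist");W=ortho(cams.snapshot("wrist"),pw,c,.05,.06,160)[:,:,::-1]
    cv2.imwrite(f"pics/{tag}_s.png",np.hstack([O[0],O[2],O[4],O[7],W]))
E
python3 - <<'E'
from h import *
spin2(PUL["D"],"D")
rows(pushpts(PUL["A"],208,-62,off=(-.032,-.01,.012,.032)))
E
```

```text
rot [10.0, 7.0, 11.5, 6.0, 10.5, 10.5, 9.5] res [23.3, 19.5, 17.0, 15.2, 19.8, 19.9, 17.0]
clock 7.925 yaw_y -83.0 pos [0.6303 0.2261 0.1356]
[-0.289, 0.363, -0.004] turn_z -0.366
[-0.289, 0.363, 0.066] turn_z -0.366
[-0.281, 0.384, 0.066] turn_z -0.366
[-0.273, 0.404, 0.066] turn_z -0.366
[-0.266, 0.423, 0.066] turn_z -0.366
[-0.266, 0.423, -0.004] turn_z -0.366
```

jog_arm(
  turn=[
    [0, 0, -0.18],
    [0, 0, -0.366],
    [0, 0, -0.366],
    [0, 0, -0.366],
    [0, 0, -0.366],
    [0, 0, -0.366],
    [0, 0, -0.366],
    [0, 0, -0.366],
    [0, 0, -0.366],
    [0, 0, -0.366],
    [0, 0, -0.366],
    [0, 0, -0.366],
    [0, 0, -0.366],
    [0, 0, -0.366],
    [0, 0, -0.366],
    [0, 0, -0.366],
    [0, 0, -0.366],
    [0, 0, -0.366],
  ],
  translation=[
    [-0.015, 0.02, -0.05],
    [-0.05, 0.06, -0.1],
    [-0.289, 0.363, -0.1],
    [-0.289, 0.363, -0.1],
    [-0.289, 0.363, -0.1],
    [-0.289, 0.363, -0.1],
    [-0.289, 0.363, -0.1],
    [-0.289, 0.363, -0.1],
    [-0.289, 0.363, -0.1],
    [-0.289, 0.363, -0.004],
    [-0.289, 0.363, -0.004],
    [-0.289, 0.363, 0.05],
    [-0.289, 0.363, 0.066],
    [-0.289, 0.363, 0.066],
    [-0.281, 0.384, 0.066],
    [-0.273, 0.404, 0.066],
    [-0.264, 0.426, 0.061],
    [-0.262, 0.431, 0.001],
  ],
  grip=[1, 1, 1, 1, 1, 1, 1, 1, 1, 1, 1, 1, 1, 1, 1, 1, 1, 1],
)

```text
clock: 10.18
tool_pos: [0.4222, -0.2342, 0.1331]
eef_rot: [0.971, 0.241, -0.003, -0.003]
contact_force: [1.1, 0.3, -0.9]
opening: 0.005
finger_force: 0.0
```

```bash
python3 - <<'E'
from h import *
spin2(PUL["A"],"A")
p=cams.camera_params("scene");im=cams.snapshot("scene");cv2.imwrite("pics/s2.png",im[:,:,::-1])
m=np.hstack([ortho(im,p,PUL[k],.062,.06,160)[:,:,::-1] for k in"ABCD"]+[np.zeros((160,160,3),np.uint8)])
cv2.imwrite("pics/AD.png",np.vstack([cv2.imread("pics/A_s.png"),cv2.imread("pics/D_s.png"),m]))
print(r.get_state()["clock"],r.get_state()["tool_pos"])
E
```

```text
rot [0.0, 0.0, 0.0, 0.0, 0.0, 0.0, 0.0] res [1.5, 0.8, 1.0, 1.2, 0.8, 0.9, 1.2]
10.675 [ 0.42332652 -0.23309504  0.13483376]
```

View pics/AD.png

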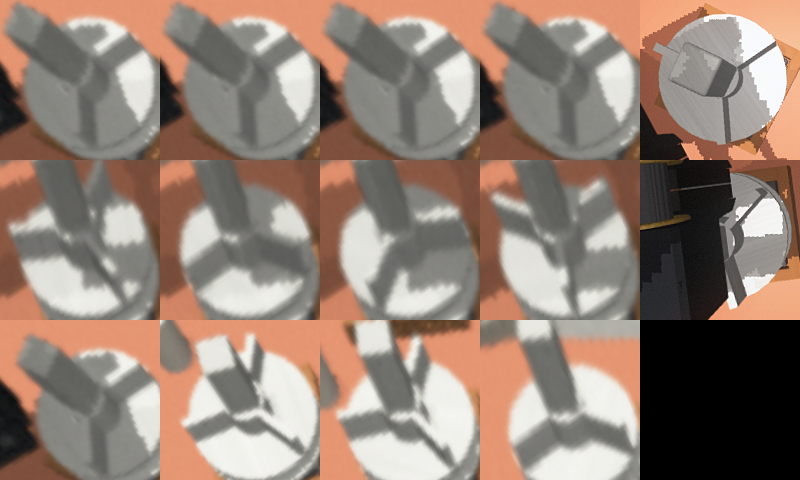

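```bash
python3 - <<'E'
from h import *
rows(pushpts((.617,-.164),203,-67,off=(-.034,-.012,.012,.034)))
E
```

```text
clock 10.675 yaw_y -61.9 pos [ 0.4233 -0.2331  0.1348]
[0.175, -0.007, -0.005] turn_z 0.088
[0.175, -0.007, 0.065] turn_z 0.088
[0.173, 0.015, 0.065] turn_z 0.088
[0.17, 0.039, 0.065] turn_z 0.088
[0.169, 0.061, 0.065] turn_z 0.088
[0.169, 0.061, -0.005] turn_z 0.088
```

jog_arm(
  turn=[
    [0, 0, 0.088],
    [0, 0, 0.088],
    [0, 0, 0.088],
    [0, 0, 0.088],
    [0, 0, 0.088],
    [0, 0, 0.088],
    [0, 0, 0.088],
    [0, 0, 0.088],
    [0, 0, 0.088],
    [0, 0, 0.088],
  ],
  translation=[
    [0.05, 0, -0.02],
    [0.175, -0.007, -0.02],
    [0.175, -0.007, -0.015],
    [0.175, -0.007, 0.04],
    [0.175, -0.007, 0.065],
    [0.175, -0.007, 0.065],
    [0.173, 0.015, 0.065],
    [0.17, 0.039, 0.065],
    [0.169, 0.063, 0.06],
    [0.169, 0.068, 0],
  ],
  grip=[1, 1, 1, 1, 1, 1, 1, 1, 1, 1],
)

```text
clock: 11.92
tool_pos: [0.6026, -0.2166, 0.1336]
eef_rot: [0.98, 0.198, -0.003, -0.001]
contact_force: [1.3, 0.3, 0.2]
opening: 0.002
finger_force: 0.0
```

```bash
python3 - <<'E'
from h import *
spin2(PUL["B"],"B2")
print(r.get_state()["clock"],r.get_state()["tool_pos"])
E
```

```text
rot [1.5, 1.5, 3.0, 3.5, 2.0, 1.5, 1.0] res [18.8, 9.0, 8.5, 8.2, 6.8, 5.9, 4.9]
12.375 [ 0.60419935 -0.21390671  0.13482118]
```

```bash
python3 - <<'E'
from h import *
rows(pushpts((.628,.0185),198,-71,off=(-.034,-.012,.012,.034)))
E
```

```text
clock 12.375 yaw_y -67.0 pos [ 0.6042 -0.2139  0.1348]
[0.084, -0.241, -0.005] turn_z 0.07
[0.084, -0.241, 0.065] turn_z 0.07
[0.082, -0.219, 0.065] turn_z 0.07
[0.08, -0.195, 0.065] turn_z 0.07
[0.078, -0.174, 0.065] turn_z 0.07
[0.078, -0.174, -0.005] turn_z 0.07
```

jog_arm(
  turn=[
    [0, 0, 0.07],
    [0, 0, 0.07],
    [0, 0, 0.07],
    [0, 0, 0.07],
    [0, 0, 0.07],
    [0, 0, 0.07],
    [0, 0, 0.07],
    [0, 0, 0.07],
    [0, 0, 0.07],
    [0, 0, 0.07],
    [0, 0, 0.07],
    [0, 0, 0.07],
  ],
  translation=[
    [0.0, -0.03, -0.03],
    [0.084, -0.241, -0.03],
    [0.084, -0.241, -0.03],
    [0.084, -0.241, -0.03],
    [0.084, -0.241, -0.02],
    [0.084, -0.241, 0.035],
    [0.084, -0.241, 0.065],
    [0.084, -0.241, 0.065],
    [0.082, -0.219, 0.065],
    [0.08, -0.195, 0.065],
    [0.078, -0.171, 0.06],
    [0.077, -0.166, 0],
  ],
  grip=[1, 1, 1, 1, 1, 1, 1, 1, 1, 1, 1, 1],
)

```text
clock: 13.88
tool_pos: [0.609, -0.0344, 0.134]
eef_rot: [0.987, 0.163, -0.004, 0.0]
contact_force: [1.3, 0.5, 0.5]
opening: 0.009
finger_force: 0.0
```

```bash
python3 - <<'E'
from h import *
spin2(PUL["C"],"C2")
print(r.get_state()["clock"],r.get_state()["tool_pos"])
b=cv2.imread("pics/B2_s.png");c=cv2.imread("pics/C2_s.png")
p=cams.camera_params("scene");o=ortho(cams.snapshot("scene"),p,PUL["B"],.05,.06,160)[:,:,::-1]
cv2.imwrite("pics/BC2.png",np.vstack([np.hstack([b[:,:640],o]),c]))
E
```

```text
rot [0.0, 0.0, 0.0, 0.0, 0.0, 0.0, 0.0] res [11.3, 2.0, 2.8, 2.8, 1.8, 1.5, 1.1]
14.325 [ 0.61040344 -0.03114746  0.13486352]
```

View pics/BC2.png

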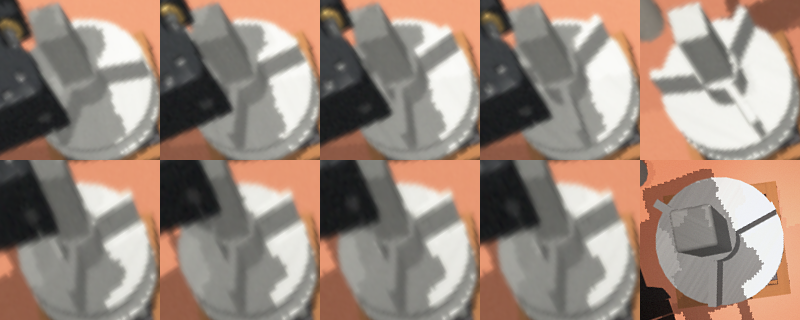

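```bash
python3 - <<'E'
from h import *
for c in("wrist","scene"):
    cams.snapshot(c)
    for n in("pulley_1","pulley_1_head","cradle_1"):
        print(c,n,[(np.round(d["position"],3).tolist(),round(d["p"],2)) for d in models.place_of(c,n) if abs(d["position"][1])<.22])
p=cams.camera_params("wrist");im=cams.snapshot("wrist")
m=[ortho(im,p,(.628,.0185),z,.07,260)[:,:,::-1].copy() for z in(.107,.062,.016)]
for o in m: cv2.line(o,(130,0),(130,259),(0,255,255),1);cv2.line(o,(0,130),(259,130),(0,255,255),1)
cv2.imwrite("pics/C3.png",np.hstack(m))
rows([(.627,.018,.16,-84),(.627,.018,.09,-84)])
E
```

```text
wrist pulley_1 [([0.772, -0.142, 0.004], 0.94), ([0.618, -0.167, 0.01], 0.87), ([0.626, 0.016, 0.009], 0.69), ([0.626, 0.014, 0.085], 0.58)]
wrist pulley_1_head [([0.621, -0.163, 0.083], 0.85), ([0.624, 0.016, 0.083], 0.53)]
wrist cradle_1 []
scene pulley_1 [([0.771, -0.143, 0.003], 0.9), ([0.628, 0.019, 0.009], 0.87), ([0.604, 0.183, 0.008], 0.82), ([0.616, -0.164, 0.007], 0.81), ([0.431, -0.18, 0.011], 0.71)]
scene pulley_1_head [([0.619, -0.164, 0.084], 0.77)]
scene cradle_1 [([0.432, -0.183, -0.001], 0.89), ([0.629, 0.018, -0.005], 0.82), ([0.618, -0.164, -0.0], 0.73), ([0.605, 0.182, -0.002], 0.71)]
clock 14.825 yaw_y -71.0 pos [ 0.6111 -0.0314  0.1357]
[0.031, -0.042, -0.024] turn_z 0.226
[0.031, -0.042, 0.046] turn_z 0.226
```

View pics/C3.png

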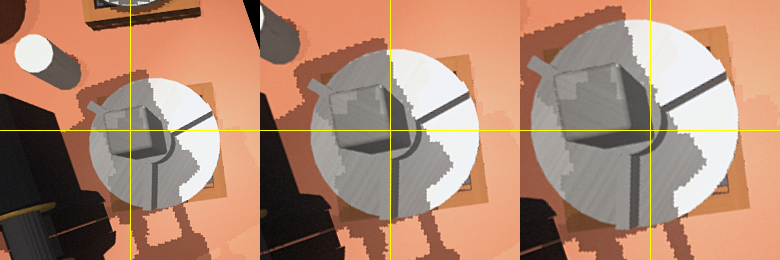

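jog_arm(
  turn=[
    [0, 0, 0.1],
    [0, 0, 0.2],
    [0, 0, 0.2],
    [0, 0, 0.2],
    [0, 0, 0.2],
    [0, 0, 0.2],
    [0, 0, 0.2],
    [0, 0, 0.2],
    [0, 0, 0.2],
    [0, 0, 0.2],
    [0, 0, 0.2],
  ],
  translation=[
    [0.0, 0, -0.04],
    [0.031, -0.042, -0.034],
    [0.031, -0.042, -0.024],
    [0.031, -0.042, -0.024],
    [0.031, -0.042, 0.02],
    [0.031, -0.042, 0.046],
    [0.031, -0.042, 0.046],
    [0.031, -0.042, 0.046],
    [0.031, -0.042, 0.046],
    [0.031, -0.042, 0.046],
    [0.031, -0.042, 0.046],
  ],
  grip=[0, 0, 0, 0, 0, 0, 0, 1, 1, 1, 1],
  force=35,
)

```text
clock: 16.2
tool_pos: [0.627, 0.0184, 0.0902]
eef_rot: [0.998, 0.065, 0.0, 0.0]
contact_force: [0.4, -0.3, 0.2]
opening: 0.367
finger_force: 0.0
```

```bash
python3 - <<'E'
from h import *
s=r.get_state();print(s["opening"]*88,s["finger_force"],s["contact_force"])
rows([(.627,.018,.23,-82),(.542,-.370,.23,-87),(.542,-.370,.089,-87)])
E
```

```text
32.33455223085187 0.0 [ 0.42043632 -0.30444984  0.18759404]
clock 16.2 yaw_y -82.5 pos [0.627  0.0184 0.0902]
[-0.0, 0.0, -0.14] turn_z -0.009
[-0.135, 0.374, -0.14] turn_z 0.078
[-0.135, 0.374, 0.001] turn_z 0.078
```

jog_arm(
  turn=[
    [0, 0, 0],
    [0, 0, 0],
    [0, 0, 0],
    [0, 0, 0],
    [0, 0, 0],
    [0, 0, 0],
    [0, 0, 0],
  ],
  translation=[
    [0, 0, 0],
    [0, 0, 0],
    [0, 0, 0],
    [0, 0, -0.02],
    [0, 0, -0.08],
    [0, 0, -0.14],
    [0, 0, -0.14],
  ],
  grip=[1, 1, 1, 1, 1, 1, 1],
  force=40,
)

```text
clock: 17.08
tool_pos: [0.6295, 0.0201, 0.2352]
eef_rot: [0.998, 0.066, 0.005, -0.001]
contact_force: [1.7, 0.2, -7.9]
opening: 0.269
finger_force: 39.8
```

jog_arm(
  turn=[
    [0, 0, 0],
    [0, 0, 0.02],
    [0, 0, 0.04],
    [0, 0, 0.078],
    [0, 0, 0.078],
    [0, 0, 0.078],
    [0, 0, 0.078],
    [0, 0, 0.078],
    [0, 0, 0.078],
    [0, 0, 0.078],
    [0, 0, 0.078],
    [0, 0, 0.078],
  ],
  translation=[
    [-0.01, 0.03, 0],
    [-0.029, 0.08, 0],
    [-0.047, 0.13, 0],
    [-0.065, 0.18, 0],
    [-0.083, 0.23, 0],
    [-0.101, 0.28, 0],
    [-0.119, 0.33, 0],
    [-0.13, 0.36, 0],
    [-0.135, 0.374, 0],
    [-0.135, 0.374, 0],
    [-0.135, 0.374, 0.03],
    [-0.135, 0.374, 0.06],
  ],
  grip=[1, 1, 1, 1, 1, 1, 1, 1, 1, 1, 1, 1],
)

```text
clock: 18.58
tool_pos: [0.5432, -0.3664, 0.1693]
eef_rot: [1.0, 0.028, 0.001, -0.001]
contact_force: [0.1, -0.0, -7.1]
opening: 0.269
finger_force: 39.8
```

```bash
python3 - <<'E'
from h import *
for c in("wrist","scene","side"):
    im=cams.snapshot(c);cv2.imwrite(f"pics/t_{c}.png",im[:,:,::-1])
    print(c,[(np.round(d["position"],3).tolist(),round(d["p"],2)) for d in models.place_of(c,"tub_in")],
     [(np.round(d["position"],3).tolist(),round(d["p"],2)) for d in models.place_of(c,"pulley_1") if d["position"][1]<-.25])
rows([(.542,-.370,.089,-87)])
E
```

```text
wrist [([0.541, -0.366, 0.086], 0.39)] [([0.54, -0.369, 0.087], 0.61)]
scene [([0.484, -0.376, 0.006], 0.82), ([0.536, 0.09, -0.001], 0.27)] [([0.71, -0.314, -0.004], 0.97), ([0.54, -0.367, 0.086], 0.78), ([0.189, -0.34, -0.001], 0.64)]
side [([0.485, -0.374, 0.006], 0.78)] [([0.189, -0.343, 0.001], 0.75), ([0.71, -0.319, -0.002], 0.72), ([0.54, -0.365, 0.088], 0.63)]
clock 19.025 yaw_y -87.0 pos [ 0.5426 -0.37    0.1711]
[-0.001, -0.0, 0.082] turn_z 0.001
```

jog_arm(
  turn=[
    [0, 0, 0],
    [0, 0, 0],
    [0, 0, 0],
    [0, 0, 0],
    [0, 0, 0],
  ],
  translation=[
    [0, 0.001, 0.03],
    [0, 0.001, 0.06],
    [0, 0.001, 0.078],
    [0, 0.001, 0.083],
    [0, 0.001, 0.083],
  ],
  grip=[1, 1, 1, 1, 1],
)

```text
clock: 19.65
tool_pos: [0.5426, -0.3712, 0.088]
eef_rot: [1.0, 0.026, 0.001, 0.0]
contact_force: [0.0, -0.6, -6.8]
opening: 0.267
finger_force: 39.8
```

```bash
python3 - <<'E'
from h import *
s=r.get_state();print(s["contact_force"],s["tool_pos"],s["clock"])
E
```

```text
[ 0.0126426  -0.64092023 -6.79141019] [ 0.54258357 -0.37118558  0.08798474] 19.65
```

jog_arm(
  turn=[
    [0, 0, 0],
    [0, 0, 0],
    [0, 0, 0],
    [0, 0, 0],
    [0, 0, 0],
    [0, 0, 0],
    [0, 0, 0],
  ],
  translation=[
    [0, 0, 0.003],
    [0, 0, 0.003],
    [0, 0, 0.003],
    [0, 0, 0.003],
    [0, 0, -0.02],
    [0, 0, -0.08],
    [0, 0, -0.1],
  ],
  grip=[1, 1, 0.5, 0.3, 0.2, 0.2, 0.2],
)

```text
clock: 20.52
tool_pos: [0.5443, -0.3718, 0.1908]
eef_rot: [1.0, 0.026, 0.003, 0.002]
contact_force: [0.4, -0.8, -0.8]
opening: 0.795
finger_force: 0.0
```

```bash
python3 - <<'E'
from h import *
for c in("scene","wrist","side"):
    cams.snapshot(c)
    print(c,[(np.round(d["position"],3).tolist(),round(d["p"],2)) for n in("pulley_1","pulley_1_head") for d in models.place_of(c,n) if d["position"][1]<-.15])
rows([(.431,-.183,.19,-116),(.431,-.183,.09,-116)])
E
```

```text
scene [([0.71, -0.315, -0.004], 0.97), ([0.429, -0.18, 0.008], 0.66), ([0.189, -0.342, 0.005], 0.66), ([0.618, -0.162, 0.005], 0.61), ([0.619, -0.165, 0.086], 0.77)]
wrist [([0.54, -0.37, 0.004], 0.82), ([0.618, -0.168, 0.012], 0.81)]
side [([0.429, -0.18, 0.009], 0.92), ([0.618, -0.164, 0.009], 0.8), ([0.541, -0.367, 0.006], 0.79), ([0.704, -0.318, -0.001], 0.78), ([0.189, -0.343, 0.001], 0.71), ([0.429, -0.182, 0.008], 0.61), ([0.612, -0.166, 0.087], 0.58)]
clock 20.975 yaw_y -87.0 pos [ 0.5411 -0.3706  0.1852]
[-0.1, -0.193, -0.005] turn_z 0.507
[-0.1, -0.193, 0.095] turn_z 0.507
```

jog_arm(
  turn=[
    [0, 0, 0.15],
    [0, 0, 0.3],
    [0, 0, 0.45],
    [0, 0, 0.507],
    [0, 0, 0.507],
    [0, 0, 0.507],
    [0, 0, 0.507],
    [0, 0, 0.507],
    [0, 0, 0.507],
    [0, 0, 0.507],
    [0, 0, 0.507],
    [0, 0, 0.507],
    [0, 0, 0.507],
    [0, 0, 0.507],
    [0, 0, 0.507],
  ],
  translation=[
    [-0.025, -0.05, -0.005],
    [-0.05, -0.1, -0.005],
    [-0.075, -0.15, -0.005],
    [-0.101, -0.194, -0.005],
    [-0.101, -0.194, -0.005],
    [-0.101, -0.194, 0.03],
    [-0.101, -0.194, 0.07],
    [-0.101, -0.194, 0.095],
    [-0.101, -0.194, 0.095],
    [-0.101, -0.194, 0.095],
    [-0.101, -0.194, 0.095],
    [-0.101, -0.194, 0.095],
    [-0.101, -0.194, 0.095],
    [-0.101, -0.194, 0.095],
    [-0.101, -0.194, 0.095],
  ],
  grip=[0.2, 0.2, 0.2, 0.2, 0.2, 0.2, 0.2, 0.2, 1, 1, 1, 1, 1, 1, 1],
  force=40,
)

```text
clock: 22.85
tool_pos: [0.4313, -0.1822, 0.0921]
eef_rot: [0.974, -0.225, 0.001, -0.0]
contact_force: [1.1, 2.1, 6.0]
opening: 0.272
finger_force: 40.0
```

```bash
python3 - <<'E'
from h import *
print(r.get_state()["contact_force"],r.get_state()["moment"])
rows([(.430,-.182,.21,-116),(.4265,-.377,.21,-177+90),(.4265,-.377,.16,-87)])
E
```

```text
[1.11460166 2.10957835 5.99830509] [ 0.3202472  -0.06478049 -0.03998041]
clock 22.85 yaw_y -116.0 pos [ 0.4313 -0.1822  0.0921]
[-0.001, 0.0, -0.118] turn_z 0.0
[0.081, 0.177, -0.118] turn_z -0.506
[0.081, 0.177, -0.068] turn_z -0.506
```

jog_arm(
  turn=[
    [0, 0, 0],
    [0, 0, 0],
    [0, 0, 0],
    [0, 0, 0],
    [0, 0, -0.15],
    [0, 0, -0.3],
    [0, 0, -0.4],
    [0, 0, -0.506],
    [0, 0, -0.506],
    [0, 0, -0.506],
    [0, 0, -0.506],
  ],
  translation=[
    [0, 0, -0.02],
    [0, 0, -0.06],
    [0, 0, -0.1],
    [0, 0, -0.12],
    [0.02, 0.044, -0.12],
    [0.04, 0.088, -0.12],
    [0.06, 0.132, -0.12],
    [0.076, 0.167, -0.12],
    [0.081, 0.177, -0.12],
    [0.081, 0.177, -0.09],
    [0.081, 0.177, -0.075],
  ],
  grip=[1, 1, 1, 1, 1, 1, 1, 1, 1, 1, 1],
)

```text
clock: 24.22
tool_pos: [0.424, -0.3756, 0.1645]
eef_rot: [1.0, 0.026, -0.002, -0.002]
contact_force: [-0.4, 0.7, -7.5]
opening: 0.271
finger_force: 40.0
```

```bash
python3 - <<'E'
from h import *
for c in("scene","wrist","side"):
    cams.snapshot(c)
    print(c,[(n[-4:],np.round(d["position"],3).tolist(),round(d["p"],2)) for n in("pulley_1","pulley_1_head") for d in models.place_of(c,n) if d["position"][1]<-.15])
s=r.get_state();print(s["contact_force"],s["moment"])
rows([(.4265,-.377,.09,-87)])
E
```

```text
scene [('ey_1', [0.19, -0.344, 0.004], 0.94), ('ey_1', [0.617, -0.164, 0.004], 0.85), ('ey_1', [0.711, -0.313, -0.004], 0.82), ('ey_1', [0.422, -0.374, 0.083], 0.81), ('ey_1', [0.541, -0.37, 0.004], 0.64), ('head', [0.62, -0.162, 0.084], 0.95)]
wrist [('ey_1', [0.426, -0.379, 0.079], 0.87), ('ey_1', [0.539, -0.375, 0.005], 0.73)]
side [('ey_1', [0.427, -0.376, 0.082], 0.94), ('ey_1', [0.191, -0.345, 0.002], 0.89), ('ey_1', [0.703, -0.319, 0.0], 0.86), ('ey_1', [0.545, -0.369, 0.005], 0.56), ('ey_1', [0.616, -0.166, 0.008], 0.47), ('head', [0.614, -0.164, 0.086], 0.55)]
[ 0.92932363 -0.60097633 -7.34157482] [ 0.04941724 -0.03026193  0.01776818]
clock 24.675 yaw_y -87.0 pos [ 0.4263 -0.3773  0.1675]
[0.0, -0.0, 0.078] turn_z -0.001
```

jog_arm(
  turn=[
    [0, 0, 0],
    [0, 0, 0],
    [0, 0, 0],
    [0, 0, 0],
    [0, 0, 0],
    [0, 0, 0],
  ],
  translation=[
    [0, 0, 0.03],
    [0, 0, 0.06],
    [0, 0, 0.072],
    [0, 0, 0.077],
    [0, 0, 0.079],
    [0, 0, 0.079],
  ],
  grip=[1, 1, 1, 1, 1, 1],
)

```text
clock: 25.42
tool_pos: [0.426, -0.377, 0.0895]
eef_rot: [1.0, 0.026, 0.0, 0.001]
contact_force: [-3.9, 3.0, 3.5]
opening: 0.267
finger_force: 40.0
```

jog_arm(
  turn=[
    [0, 0, 0],
    [0, 0, 0],
    [0, 0, 0],
    [0, 0, 0],
    [0, 0, 0],
    [0, 0, 0],
    [0, 0, 0],
  ],
  translation=[
    [0, 0, 0],
    [0, 0, 0],
    [0, 0, 0],
    [0, 0, -0.02],
    [0, 0, -0.08],
    [0, 0, -0.14],
    [0, 0, -0.16],
  ],
  grip=[0.6, 0.4, 0.2, 0.2, 0.2, 0.2, 0.2],
)

```text
clock: 26.3
tool_pos: [0.4278, -0.378, 0.2517]
eef_rot: [1.0, 0.026, 0.003, 0.002]
contact_force: [0.3, 0.4, -0.1]
opening: 0.8
finger_force: 0.0
```

```bash
python3 - <<'E'
from h import *
for c in("scene","side"):
    im=cams.snapshot(c);cv2.imwrite(f"pics/end_{c}.png",im[:,:,::-1])
    print(c,[(np.round(d["position"],3).tolist(),round(d["p"],2)) for n in("pulley_1",) for d in models.place_of(c,n)])
    # whole-part surface middle of heads: uprightness
    print([(np.round(d["position"],3).tolist(),round(d["p"],2)) for d in models.place_of(c,"pulley_1_head")])
    for n in("glaze_bottle","slip_jar","bat_stack","kiln_prop_1","spatula"):print(n,[np.round(d["position"],3).tolist() for d in models.place_of(c,n)][:2])
# rim-plane check of head tops in the tub: bright head centroid vs predicted
s=r.get_state();print(s["clock"],s["tool_pos"],s["opening"])
E
```

```text
scene [([0.426, -0.375, 0.009], 0.9), ([0.188, -0.342, 0.005], 0.85), ([0.545, -0.372, 0.007], 0.84), ([0.707, -0.314, -0.005], 0.75), ([0.618, -0.165, 0.006], 0.71), ([0.773, -0.143, -0.001], 0.61), ([0.602, 0.183, 0.009], 0.55), ([0.605, 0.185, 0.087], 0.36)]
[([0.617, -0.164, 0.084], 0.65), ([0.423, -0.377, 0.075], 0.17)]
glaze_bottle [[0.461, 0.016, 0.002]]
slip_jar [[0.465, 0.148, -0.002]]
bat_stack [[0.499, 0.371, -0.002]]
kiln_prop_1 [[0.537, 0.092, -0.002], [0.533, -0.087, -0.002]]
spatula [[0.78, 0.108, -0.0]]
side [([0.425, -0.38, 0.005], 0.7), ([0.708, -0.316, 0.002], 0.66), ([0.542, -0.37, 0.004], 0.63), ([0.189, -0.343, -0.001], 0.58), ([0.777, -0.141, 0.0], 0.55)]
[([0.616, -0.166, 0.087], 0.54), ([0.486, -0.373, 0.004], 0.35)]
glaze_bottle [[0.457, 0.018, -0.0], [0.424, -0.374, 0.083]]
slip_jar [[0.463, 0.144, -0.001]]
bat_stack []
kiln_prop_1 [[0.536, -0.084, 0.003], [0.536, 0.085, 0.004]]
spatula [[0.483, -0.374, 0.005]]
27.1 [ 0.42584607 -0.37714261  0.24761434] 0.7982707018552531
```

```bash
python3 -c "
from plant import r
print(r.finish_job())"
```

```text
the job is handed in; nothing more can be done
None
```

I spun all four wheels: the pulleys at about (0.43, -0.18) and (0.63, 0.02) bind and now stand in the tub, while the other two run freely and remain in their cradles; no bystander moved, and I handed the job in at about 27 s, verdict not shown.

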